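# Snap the heel pad onto the bench shoe stand

## Task

Refit the grey heel pad on the shoe stand: pick it up, set it squarely over the stand's two spring hooks and push it straight down with a steady, gentle hand until both hooks have clicked over its ends and it sits fully home on the stand. Press no harder than 28 N on the stand at any moment, let go of the pad, and leave the other things on the bench where they are.

Things in the scene. Friction and masses are not known exactly. Their poses are not given: they have to be found in the camera images.
- pad_center (a point): Centre, half-way up, of the loose heel pad: grey plastic block with a thin black rubber top, 92 mm (its x) by 44 (its y) by 28 high (z up), 80 to 170 g, lying flat on the bench, right side up. Grasp it from above across the 44 mm width at mid-length. The same when turned by half a turn. Two through windows, 18 mm (x) by 20.5 (y), span x = 18 to 36 mm and -36 to -18 mm.
- pad_under (a point): Centre of the pad's underside, 14 mm below pad_center; same axes. When the pad is home it lies on the stand's upright axis, its x along the stand's x (either way round). Play of the pad there: 1 mm along x, 1.75 mm along y.
- bar_p (a point): Top centre of the pad's +x end bar, 41 mm from the pad's middle, 14 mm above its underside: 10 mm thick (x), lower than the rest of the pad, beyond the window. A hook of the stand comes up through the window, is bent inward by this bar and springs back over its top.
- bar_n (a point): The same for the end bar at the pad's -x end.
- stand: Fixed dark cast-iron shoe stand; origin at the centre of its foot's underside, on the bench; z up, x along the line of its two hooks. Foot 150 x 120 x 12 mm. Its head, centred over the origin, is set on a steel post anywhere from 82 to 118 mm up (level of the underside of a pad that is home); this height is NOT measured: find it by touch or camera. It does not move when pressed.
- hook_a (a joint): Inward bend of the steel spring hook at the stand's +x end, rad: 0 upright (free, or clicked over the pad), 0.09 to 0.14 while an end bar pushes it in. Hook at x = 32.5 mm, 17 mm wide (y), 5 mm thick; tip 27 mm above the home level, 13 mm wide. Its barb faces outward: ramp from x = 34 mm near the tip to a round nose at 39 mm; flat underside 14 mm above the home level.
- hook_b (a joint): The same for the hook at the stand's -x end (x = -32.5 mm). Pressing the pad straight down: 4 to 14 N on the ramps (most about 18 mm above home), then about 3 N of rubbing while both hooks are bent in, then near home the force drops or reverses as both spring out over the end bars (the click); beyond that only the lift plate resists.
- lift_plate (a joint): Aluminium plate 48 x 34 mm on the head under the pad's middle, spring-loaded: m pressed down. 0 = free, standing 1 mm above the home level; about 0.001 with the pad clicked and held down by both hooks (the spring, 4 N per mm from 1.2 N, then pushes it up against the barbs); 0.005 = bottomed on the rigid head at some 21 N.
- pad: The whole heel pad; origin at pad_under.
- heel_block: Bystander: solid black rubber block with a cork top, no windows, 75 x 55 x 32 mm, origin under its centre.
- glue_jar: Bystander: amber glass jar, 68 mm across, 85 mm high, origin under its centre.
- last: Bystander: wooden shoe last, 150 mm long, heel 88 mm high, origin at its underside.
- nail_tin: Bystander: steel nail bowl, 84 mm across, 45 mm high, origin under its centre.
- hammer: Bystander: hammer with wooden handle, 260 mm long, lying on the bench.
- awl: Bystander: awl with wooden handle, 170 mm long, lying on the bench.
- brush: Bystander: brush, 200 mm long, lying on the bench.
Not all that is in view belongs to the job. What is shaped like the pad but red is not meant. What is shaped like the stand but yellow is not meant.

How it is judged:
By the outcome, as a careful person would: the job done as asked, in the order asked, and still so for the second after the job is handed in, with the robot touching nothing.
It also fails if it takes over 54 s, if anything falls off the work surface, if the arm or the gripper's body presses on something with over 40 N, if the wrist force passes 120 N, or if a joint passes its speed limit or range.

## Robot

A 6-joint arm with a two-finger parallel gripper is mounted at the origin on the work surface. World frame = base frame: x ahead of the robot, y to its left, z up, the work surface at z = 0. Lengths are in mm, angles in degrees, forces in N, time in s.
With the tool pointing down it reaches from about 350 to 800 mm from the base axis. Payload 7.3 kg.
Tool frame: the origin (TCP) lies at the very end of the fingers, on their centre line; the grasp point (between the pads) lies 19 mm behind it; z points along the fingers, y is the line along which they close (so a half turn about z gives the same grasp; the last joint's range is limited). The gripper opens to 85 mm and grips with 20 to 120 N. Pads are 22 mm wide; open, the fingers measure 114 mm over their backs; the gripper's body (76 mm by 85 mm) begins 54 mm behind the grasp point. The pads swing forward as they close: fully open they stand 13 mm farther back than shut.
Start: joints at [-78.782, 19.595, 87.324, -0, 73.075, -8.365], TCP at [175.994, -494.642, 231.322] pointing down, gripper open.
Joint ranges: [-145.02, 145.02], [-44.19, 115.74], [2.07, 154.8], [-57.11, 237.11], [16.16, 152.29], [-177.93, 177.93]. Speed limits (degrees/s): [147.25, 147.25, 180, 180, 180, 180].

## Interface

Orientations are given as a 3x3 rotation matrix whose columns are the frame's x, y, z axes.
In Python, from cell import state, read_camera, camera_info, hand_in, cut_out gives the robot as it stands.
- The arm moves only by the shell command python3 -m creep 'ROWS'. ROWS is JSON, a list that holds one entry, the list of rows, each a list of 5 numbers: the opening in per cent of the stroke, from 0 (shut) to 100 (fully open), then the shift along the world's x, y, z in m, then the turn about the world's z in degrees. In form: [[[jaw, dx, dy, dz, turn], ...]]. A call has 1 to 8 rows; each row is the pose to reach, as a shift and turn from the pose commanded when the call began; what a row does not reach only later rows make up. A row lasts 1/12 s, in which the tool goes at most 41.7 mm and 7.16 degrees, less where a joint would pass 70% of its speed; a pose out of reach is approached as far as the arm can. A call with a gripper value outside its range is refused whole. The fingers move at their own pace and stop on an object; the grip force is fixed at half the most. Time passes only in rows, so rows that repeat a pose let the fingers close. It gives the time, the measured TCP pose, the force, the opening and the grip force at its end, in the units of the state.
- state(): the state, without advancing time (a new reading comes with each control period).
- read_camera(name): name is "side" or "top" or "wrist"; returns the picture (480x640x3 uint8, red, green, blue); there is no depth.
- camera_info(name): a dict with "K" (3x3 intrinsics, pixels), "distortion" ([k1, k2, p1, p2, k3] as OpenCV has them; the pictures are not rectified), "rvec" (rotation vector, rad) and "tvec" (3), from world to camera coordinates, as OpenCV has them. Camera axes: x right, y down, z forward; pixel columns grow to the right and rows downward; lengths in mm; the calibration is good to about 2 mm. A picture is of the moment at which its call begins: read the wrist's pose just before it. camera_info takes no time and is no camera call; for the wrist camera it gives the pose at the moment of the call.
- hand_in(): hands the job in; it is judged then, once.
Trained networks look in the newest picture that a camera, given by its name, has taken for a name from the list of things; names that differ only in an ending like _2 or _b are one class to them, and where a whole thing is asked for, a point or a joint stands for the part that bears it (a point fixed in the world has none). Each returns a list of dicts, best first, with "conf" (0 to 1); they miss things now and then, are a little off and sometimes report something else, mostly with a low value. They report only what shows in the picture. A call takes as long as a camera call. They do not tell look-alikes from the thing itself.
- cut_out(camera, target): "pixels" (480x640 bool, what is visible of it) and "position" ([row, column] in pixels, amid what is visible of it).
The state is a dict: "clock": time; "joint_positions": joint angles; "qvel": joint speeds; "joint_torque": joint torques, N m; "tool_pos": TCP position; "tcp_rot": TCP orientation; "force": force on the tool from outside, world axes, zero at the start; "torque": the same for the moment, N m; "width": finger opening in mm; "finger_force": force on a finger pad.
Only numpy, scipy, OpenCV 4.12 (cv2) and the standard library are available. Lean on these libraries where they do the work, as an engineer would, in place of code of your own. Each camera call takes 0.05 s, during which the arm holds its last target. There are 200 camera calls.

## Working session

There is one attempt and no reset: what is moved stays moved. The work goes in short steps, Python scripts to look and compute and a shell command to move; the robot and the scene stay as the last step left them, time stands still between calls to the robot, and variables do not carry over. Pictures are saved under pics/ and viewed, at most 11 in all, crops included, and the job is handed in when it is done.

```bash
mkdir -p pics; ls; cat > h.py <<'E'
import numpy as np, cv2
from cell import state, read_camera, camera_info, hand_in, cut_out
def snap(cam,name):
    im=read_camera(cam); cv2.imwrite(f'pics/{name}.png',im[:,:,::-1]); return im
def ray(cam,uv,ci=None):
    c=ci or camera_info(cam); K=np.array(c['K'],float); d=np.array(c['distortion'],float)
    p=cv2.undistortPoints(np.array(uv,float).reshape(-1,1,2),K,d).reshape(-1,2)
    R=cv2.Rodrigues(np.array(c['rvec'],float))[0]; t=np.array(c['tvec'],float).ravel()
    return -R.T@t, np.c_[p,np.ones(len(p))]@R
def onz(cam,uv,z,ci=None):
    o,d=ray(cam,uv,ci); return o+d*((z-o[2])/d[:,2])[:,None]
def proj(cam,P,ci=None):
    c=ci or camera_info(cam)
    return cv2.projectPoints(np.array(P,float).reshape(-1,3),np.array(c['rvec'],float),np.array(c['tvec'],float),np.array(c['K'],float),np.array(c['distortion'],float))[0].reshape(-1,2)
E
python3 - <<'E'
from h import *
a=snap('top','top0'); b=snap('side','side0')
for cam in('top','side'):
    for n in('pad','stand'):
        for r in cut_out(cam,n): print(cam,n,round(r['conf'],2),r['position'],r['pixels'].sum())
    c=camera_info(cam); print(cam, ray(cam,[[320,240]]))
s=state();print(s['clock'],s['tool_pos'],s['tcp_rot'],s['width'],s['force'])
E
```

```text
pics
top pad 0.93 [191.5, 382.4] 781
top pad 0.92 [261.5, 443.8] 803
top pad 0.63 [313.3, 411.7] 690
top stand 0.84 [254.2, 254.4] 3312
top stand 0.76 [349.6, 237.2] 3515
top (array([ 383.42863307,    7.08282351, 1384.09945003]), array([[ 0.14072173, -0.00707612, -0.9901984 ]]))
side pad 0.96 [255.3, 424.5] 731
side pad 0.95 [219.7, 401.3] 632
side pad 0.81 [219.4, 315.1] 641
side pad 0.42 [283.9, 281.8] 88
side stand 0.9 [379.6, 341.5] 5022
side stand 0.67 [280.5, 263.7] 292
side (array([-1.87909363e-02,  6.01293380e+02,  7.93413258e+02]), array([[ 0.51691415, -0.56876431, -0.63987616]]))
0.3 [ 175.95760439 -494.4902473   231.07170992] [[ 9.42152782e-01  3.35183711e-01 -1.26631166e-04]
 [ 3.35183732e-01 -9.42152654e-01  4.92650101e-04]
 [ 4.58224004e-05 -5.06596370e-04 -9.99999871e-01]] 85.34851709094036 [ 0.55093702 -0.36517533  0.70612973]
```

View pics/top0.png

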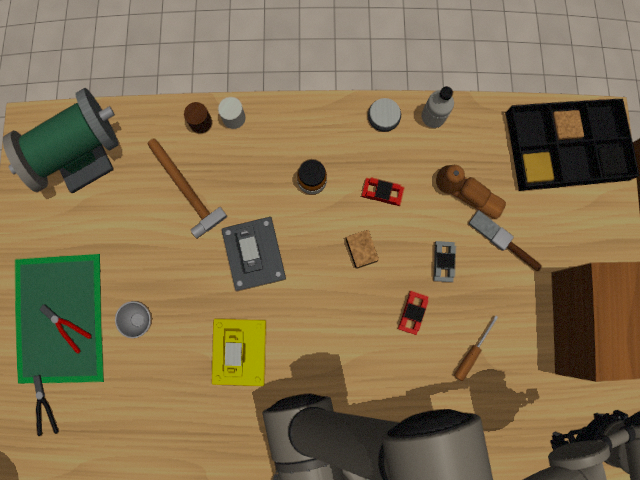

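View pics/side0.png

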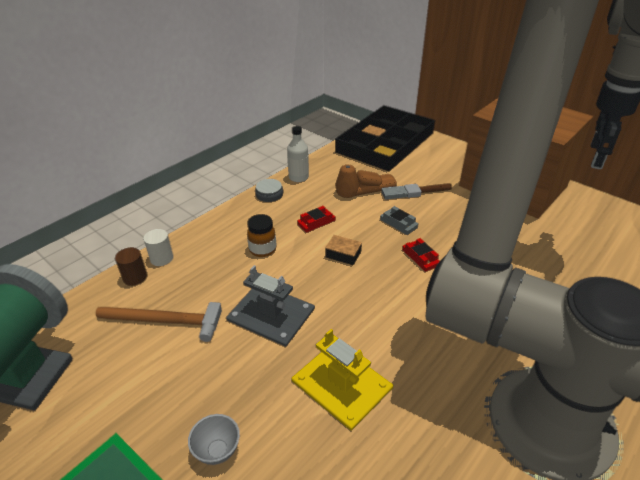

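Top view: grey pad at about (col 444, row 261) and dark stand at (254, 254). The look-alikes are the red pads and the yellow stand. Next I'll get coarse poses.

```bash
python3 - <<'E'
from h import *
read_camera('top')
def pick(n,uv):
    return min(cut_out('top',n),key=lambda r:np.hypot(r['position'][1]-uv[0],r['position'][0]-uv[1]))
for n,uv,z in(('pad',(444,261),28),('stand',(254,254),12)):
    m=pick(n,uv)['pixels']; v,u=np.nonzero(m)
    P=onz('top',np.c_[u,v],z)[:,:2].astype(np.float32)
    print(n,cv2.minAreaRect(P), P.mean(0))
c=camera_info('wrist');print(c)
R=cv2.Rodrigues(np.array(c['rvec'],float))[0];T=state()
Rt=np.array(T['tcp_rot']);cc=-R.T@np.array(c['tvec']).ravel()
print('cam in tool',Rt.T@(cc-T['tool_pos']),'axis',Rt.T@R[2])
E
```

```text
pad ((525.3779907226562, -284.7088928222656), (50.31484603881836, 94.3373031616211), 85.9244613647461) [ 525.3726 -284.3659]
stand ((549.079345703125, 150.92648315429688), (157.2220458984375, 122.31110382080078), 12.953943252563477) [549.01965 150.6846 ]
{'K': array([[376.53965893,   0.        , 319.69606693],
       [  0.        , 376.53965893, 242.8544266 ],
       [  0.        ,   0.        ,   1.        ]]), 'distortion': array([-0.06911751,  0.        ,  0.        ,  0.        ,  0.        ]), 'rvec': array([-2.33800662,  1.6504057 ,  0.27108427]), 'tvec': array([-524.15621747,  -40.48398535,  380.75431019])}
cam in tool [  83.69915252   -1.1022422  -142.74971697] axis [-3.20907362e-01  6.92198078e-04  9.47110334e-01]
```

```bash
python3 -m creep '[[[100,0.035,0.021,0,-3],[100,0.07,0.042,0,-6],[100,0.105,0.063,0,-9],[100,0.14,0.084,0,-12],[100,0.175,0.105,0,-15],[100,0.21,0.126,0,-18],[100,0.245,0.147,0,-21],[100,0.28,0.168,0,-23.7]]]'
python3 -m creep '[[[100,0.03,0.019,0,0],[100,0.05,0.032,0,0],[100,0.069,0.042,0,0],[100,0.069,0.042,0,0]]]'
python3 - <<'E'
from h import *
s=state();print(s['clock'],s['tool_pos'],s['tcp_rot'],s['force'])
ci=camera_info('wrist');snap('wrist','w1')
for r in cut_out('wrist','pad'):
    v,u=np.nonzero(r['pixels']);P=onz('wrist',np.c_[u,v],26,ci)[:,:2].astype(np.float32)
    print(r['conf'],r['position'],cv2.minAreaRect(P))
E
```

```text
clock: 1.12
tool_pos: [457.6, -325.2, 231.5]
tcp_rot: [[0.997, -0.074, 0.0], [-0.074, -0.997, -0.0], [0.0, 0.0, -1.0]]
force: [0.1, -0.7, 0.2]
width: 85.7
finger_force: 0.0
clock: 1.45
tool_pos: [527.9, -282.1, 230.9]
tcp_rot: [[0.998, -0.068, 0.001], [-0.068, -0.998, 0.001], [0.001, -0.001, -1.0]]
force: [-1.2, 0.3, 0.4]
width: 85.5
finger_force: 0.0
1.45 [ 527.9475405  -282.09559523  230.90863095] [[ 9.97690184e-01 -6.79197154e-02  1.09932522e-03]
 [-6.79205341e-02 -9.97690471e-01  7.25282107e-04]
 [ 1.04752534e-03 -7.98273595e-04 -9.99999133e-01]] [-1.19236902  0.29221337  0.4022276 ]
0.84 [32.0, 159.4] ((691.2744140625, -156.39520263671875), (94.57920837402344, 48.100746154785156), 73.7516098022461)
0.82 [201.5, 326.3] ((532.723876953125, -287.30810546875), (44.70869827270508, 89.46665954589844), 86.01095581054688)
0.66 [313.8, 261.1] ((421.5242919921875, -215.3828125), (44.5583610534668, 96.06094360351562), 71.03861236572266)
```

View pics/w1.png

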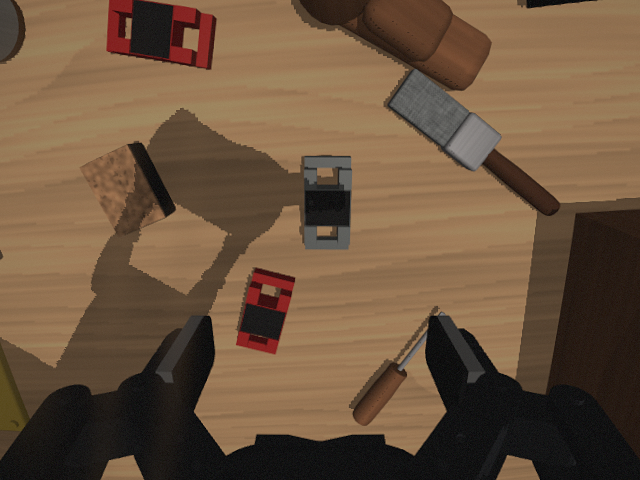

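The grey pad is at about (327, 203) in the wrist view, long axis vertical. It is well aligned with the tool. Next I'll refine it from its black top and its bar ends.

```bash
python3 - <<'E'
from h import *
im=cv2.imread('pics/w1.png'); s=im[150:255,295:358].max(2)
m=(s<45).astype(np.uint8); n,l,st,c=cv2.connectedComponentsWithStats(m)
i=1+st[1:,4].argmax();print(st[i],c[i]+[295,150])
ci=camera_info('wrist')
v,u=np.nonzero(l==i)
print('top z28',cv2.minAreaRect(onz('wrist',np.c_[u+295,v+150],28,ci)[:,:2].astype(np.float32)))
print('ends z14/0',onz('wrist',[[326,156],[327,248],[326,156],[327,248]],14,ci))
t=cv2.imread('pics/top0.png');s=t[238:285,430:460];cv2.imwrite('pics/c.png',np.hstack([cv2.resize(s,None,fx=12,fy=12,interpolation=0)]))
mm=(s.max(2)<40).astype(np.uint8);n,l,st,c=cv2.connectedComponentsWithStats(mm);i=1+st[1:,4].argmax();print(st[i],c[i]+[430,238],onz('top',c[i]+[430,238],28))
E
```

```text
[  10   40   45   45 1589] [327.02013845 207.39332914]
top z28 ((521.279052734375, -289.6554870605469), (41.56101608276367, 42.78502655029297), 85.2750244140625)
ends z14/0 [[ 572.05528641 -292.25210419   14.        ]
 [ 480.58600382 -287.28825916   14.        ]
 [ 572.05528641 -292.25210419   14.        ]
 [ 480.58600382 -287.28825916   14.        ]]
[  4  12  21  23 266] [444.01503759 260.06766917] [[ 527.17970613 -283.73940565   28.        ]]
```

```bash
python3 -m creep '[[[100,-0.001,-0.003,-0.035,0],[100,-0.002,-0.005,-0.07,0],[100,-0.002,-0.005,-0.105,0],[100,-0.002,-0.005,-0.13,0],[100,-0.002,-0.005,-0.13,0]]]'
python3 - <<'E'
from h import *
s=state();print(s['clock'],s['tool_pos'],s['force'])
ci=camera_info('wrist');snap('wrist','w2')
for r in cut_out('wrist','pad')[:3]:
    v,u=np.nonzero(r['pixels']);P=onz('wrist',np.c_[u,v],26,ci)[:,:2].astype(np.float32)
    print(r['conf'],r['position'],cv2.minAreaRect(P))
E
```

```text
clock: 1.97
tool_pos: [518.9, -288.7, 96.0]
tcp_rot: [[0.997, -0.074, -0.009], [-0.074, -0.997, 0.006], [-0.009, -0.005, -1.0]]
force: [-0.8, 1.5, -0.7]
width: 85.2
finger_force: 0.0
1.9667 [ 518.92988048 -288.67127493   96.00783247] [-0.78838941  1.451208   -0.70636973]
0.75 [385.1, 233.2] ((423.7558288574219, -216.89581298828125), (44.241634368896484, 102.62540435791016), 70.54438781738281)
0.73 [8.8, 84.3] ((666.1893310546875, -164.89096069335938), (75.6044921875, 12.467463493347168), 81.65870666503906)
0.58 [235.6, 318.3] ((533.181396484375, -287.8954162597656), (45.519954681396484, 89.24366760253906), 85.85462188720703)
```

View pics/w2.png

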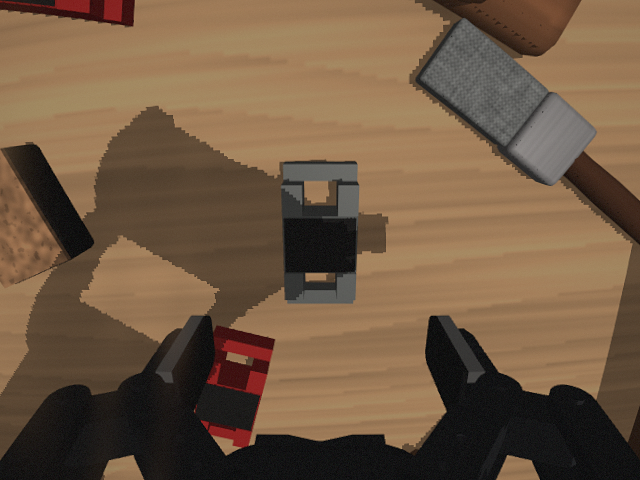

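The pad is at (320, 235), with its black top at cols 284–357 and rows 217–272. Now I'll measure it.

```bash
python3 - <<'E'
from h import *
s=state();ci=camera_info('wrist');im=read_camera('wrist');print(s['tool_pos'],s['qvel'])
m=(im.max(2)<40).astype(np.uint8); n,l,st,c=cv2.connectedComponentsWithStats(m)
for i in range(1,n):
    if st[i,4]>1500 and 150<c[i][1]<320: 
        v,u=np.nonzero(l==i); print(st[i],cv2.minAreaRect(onz('wrist',np.c_[u,v],28,ci)[:,:2].astype(np.float32)))
cv2.imwrite('pics/w3.png',im[:,:,::-1])
x,y=s['tool_pos'][:2]
print(onz('wrist',[[319,162],[319,180],[321,303]],14,ci),onz('wrist',[[319,162],[321,303]],0,ci))
print(onz('wrist',[[284,217],[357,217],[284,272],[357,272]],28,ci))
E
```

```text
[ 522.16946809 -290.43169342  101.57753966] [ 0.58963894 -2.25250841 -2.67577865  0.05947395  0.11593184  0.21402735]
[  19  150   77  112 3206] ((568.347900390625, -131.51319885253906), (71.07842254638672, 20.310291290283203), 17.900930404663086)
[ 281  222   71   55 3629] ((527.951416015625, -287.6103515625), (42.40631103515625, 35.06496047973633), 86.02110290527344)
[[ 578.82150438 -292.85982239   14.        ]
 [ 567.94428368 -292.05405031   14.        ]
 [ 483.98295756 -287.20210217   14.        ]] [[ 5.77207145e+02 -2.92722141e+02  0.00000000e+00]
 [ 4.76601684e+02 -2.86720387e+02 -2.84217094e-14]]
[[ 549.83437006 -269.91167816   28.        ]
 [ 546.65420524 -313.10035756   28.        ]
 [ 514.62130627 -266.23781343   28.        ]
 [ 511.27306084 -311.63267697   28.        ]]
```

```bash
python3 -m creep '[[[100,0.002,0.001,-0.02,0],[100,0.0045,0.0015,-0.045,0],[100,0.0045,0.0015,-0.065,0],[100,0.0045,0.0015,-0.08,0],[100,0.0045,0.0015,-0.09,0],[100,0.0045,0.0015,-0.096,0],[100,0.0045,0.0015,-0.1,0],[100,0.0045,0.0015,-0.1,0]]]'
python3 -m creep '[[[30,0,0,0,0],[30,0,0,0,0],[30,0,0,0,0],[30,0,0,0,0],[30,0,0,0,0],[30,0,0,0,0],[30,0,0,0,0]]]'
```

```text
clock: 2.78
tool_pos: [527.9, -288.5, 1.9]
tcp_rot: [[0.997, -0.072, 0.001], [-0.072, -0.997, -0.001], [0.001, 0.001, -1.0]]
force: [0.7, 0.7, 0.7]
width: 85.6
finger_force: 0.0
clock: 3.37
tool_pos: [528.0, -288.5, 2.3]
tcp_rot: [[0.997, -0.072, 0.001], [-0.072, -0.997, -0.001], [0.001, 0.001, -1.0]]
force: [-1.5, 0.4, 5.7]
width: 43.5
finger_force: 63.0
```

```bash
python3 -m creep '[[[30,0,0,0.01,0],[30,0,0,0.03,0],[30,0,0,0.06,0],[30,0,0,0.095,0],[30,0,0,0.13,0],[30,0,0.01,0.165,0],[30,0,0.03,0.195,0],[30,0,0.06,0.22,0]]]'
python3 -m creep '[[[30,-0.005,0.035,0.005,2],[30,-0.01,0.07,0.008,4],[30,-0.015,0.105,0.008,6],[30,-0.02,0.14,0.008,8],[30,-0.025,0.175,0.008,10],[30,-0.03,0.21,0.008,12],[30,-0.035,0.245,0.008,14],[30,-0.04,0.28,0.008,16]]]'
python3 -m creep '[[[30,-0.005,0.03,0,1],[30,-0.008,0.055,0,1],[30,-0.008,0.075,0,1],[30,-0.008,0.088,0,1],[30,-0.008,0.088,0,1],[30,-0.008,0.088,0,1],[30,-0.008,0.088,0,1]]]'
python3 - <<'E'
from h import *
s=state();print(s['tool_pos'],np.degrees(np.arctan2(s['tcp_rot'][1][0],s['tcp_rot'][0][0])),s['force'])
np.save('ci4.npy',camera_info('wrist'),allow_pickle=True);snap('wrist','w4')
E
```

```text
clock: 4.03
tool_pos: [527.4, -229.3, 224.1]
tcp_rot: [[0.997, -0.074, 0.002], [-0.074, -0.997, -0.002], [0.002, 0.002, -1.0]]
force: [1.6, 0.1, -1.5]
width: 42.9
finger_force: 62.0
clock: 4.7
tool_pos: [486.5, 53.5, 229.7]
tcp_rot: [[0.978, 0.207, -0.0], [0.207, -0.978, -0.0], [-0.0, -0.0, -1.0]]
force: [1.0, 0.6, -3.1]
width: 43.6
finger_force: 62.1
clock: 5.28
tool_pos: [479.3, 139.3, 229.4]
tcp_rot: [[0.975, 0.223, -0.0], [0.223, -0.975, -0.001], [-0.0, 0.0, -1.0]]
force: [-1.1, -1.1, -1.1]
width: 43.2
finger_force: 62.0
[479.30195142 139.27912613 229.37375558] 12.880075325104016 [-1.05433597 -1.14280564 -1.12455463]
```

View pics/w4.png

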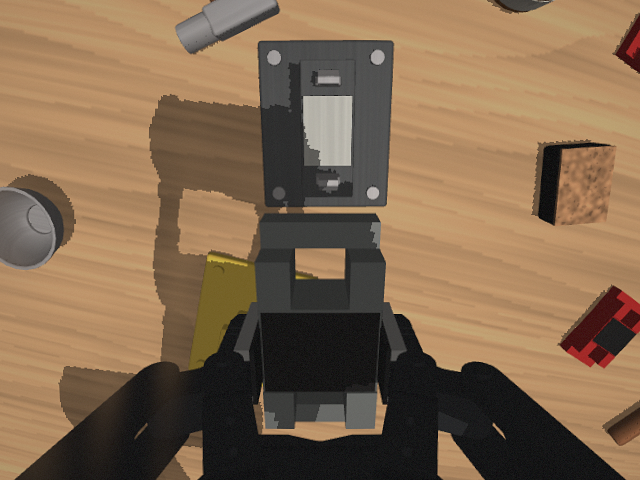

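Wrist view: foot corners are (258,42), (393,41), (387,206) and about (265,207). The light plate spans cols 303–353 and rows 95–166. The hooks are near (327,77) and (330,183). The held pad's black top spans cols 260–380 and rows 313–391. Now I'll fit the stand pose and head height, plus the pad's offset in the hand.

```bash
cat > fit.py <<'E'
from h import *
from scipy.optimize import least_squares
ci=np.load('ci4.npy',allow_pickle=True).item()
im=cv2.imread('pics/w4.png');g=cv2.cvtColor(im,cv2.COLOR_BGR2GRAY)
def sub(c,w=4): return cv2.cornerSubPix(g,np.array(c,np.float32).reshape(-1,1,2),(w,w),(-1,-1),(3,50,.01)).reshape(-1,2)
F=sub([[258,42],[393,41],[387,206]]); Pl=sub([[303,95],[353,95],[352,166]],3)
print(F,Pl)
FL=np.array([[75,60],[75,-60],[-75,-60]]);PL=np.array([[24,17],[24,-17],[-24,-17]])
def W(p,L,z):
    c,s=np.cos(p[2]),np.sin(p[2]);return np.c_[p[0]+c*L[:,0]-s*L[:,1],p[1]+s*L[:,0]+c*L[:,1],np.full(len(L),z)]
def res(p): return np.r_[(proj('w',W(p,FL,12),ci)-F).ravel(),(proj('w',W(p,PL,p[3]),ci)-Pl).ravel()]
r=least_squares(res,[549,151,.226,100],x_scale=[1,1,.01,1]);p=r.x
print('stand',p[:2],np.degrees(p[2]),'plate z',p[3],'home',p[3]-1,np.round(r.fun,1))
B=sub([[260,313],[382,313],[378,391],[262,391]],3);print(B)
P=onz('w',B,255,ci)
T=np.array([479.30,139.28]);a=np.radians(12.88);R=np.array([[np.cos(a),np.sin(a)],[-np.sin(a),np.cos(a)]])
print('pad top in tool-yaw frame',(P[:,:2]-T)@R.T)
E
python3 fit.py
```

```text
[[258.19348   41.046345]
 [392.4988    40.735065]
 [386.1762   204.72993 ]] [[302.74393   95.758545]
 [351.6395    95.50836 ]
 [350.62225  165.12779 ]]
stand [551.66940135 151.29280516] 13.287244440671067 plate z 94.91715166437902 home 93.91715166437902 [-2.  -0.8  1.5 -1.4  0.6  2.2 -0.1  0.2  0.1  0.2  0.   0.1]
[[260.0499 312.4471]
 [379.8054 312.5225]
 [378.     391.    ]
 [262.     391.    ]]
pad top in tool-yaw frame [[ 18.0644109   22.1484054 ]
 [ 17.9946887  -19.99479175]
 [-16.28658282 -21.25634042]
 [-16.22622066  23.35381351]]
```

```bash
python3 -m creep '[[[30,0.02,0.003,-0.005,0],[30,0.045,0.007,-0.02,0],[30,0.0605,0.0095,-0.04,0],[30,0.0715,0.0115,-0.06,0],[30,0.0715,0.0115,-0.075,0],[30,0.0715,0.0115,-0.085,0],[30,0.0715,0.0115,-0.088,0],[30,0.0715,0.0115,-0.088,0]]]'
python3 -m creep '[[[30,0,0,0,0],[30,0,0,0,0]]]'
python3 - <<'E'
from h import *
s=state();print(s['tool_pos'],np.degrees(np.arctan2(s['tcp_rot'][1][0],s['tcp_rot'][0][0])),s['force'])
np.save('ci5.npy',camera_info('wrist'),allow_pickle=True);im=snap('wrist','w5')
cv2.imwrite('pics/w5c.png',cv2.resize(im[170:430,200:440,::-1],None,fx=2.3,fy=2.3,interpolation=cv2.INTER_CUBIC))
im=snap('side','s5');cv2.imwrite('pics/s5c.png',cv2.resize(im[200:360,200:380,::-1],None,fx=3.5,fy=3.5,interpolation=cv2.INTER_CUBIC))
E
```

```text
clock: 6.0
tool_pos: [550.5, 150.7, 140.8]
tcp_rot: [[0.975, 0.222, -0.002], [0.222, -0.975, -0.0], [-0.002, 0.0, -1.0]]
force: [-0.0, 0.3, -1.3]
width: 43.1
finger_force: 62.0
clock: 6.17
tool_pos: [551.5, 151.3, 142.7]
tcp_rot: [[0.975, 0.223, 0.002], [0.223, -0.975, 0.0], [0.002, 0.0, -1.0]]
force: [0.3, -0.1, -0.8]
width: 42.7
finger_force: 62.0
[551.53344702 151.2969851  142.68601823] 12.876382752916571 [ 0.26116592 -0.10375951 -0.7540739 ]
```

View pics/w5c.png

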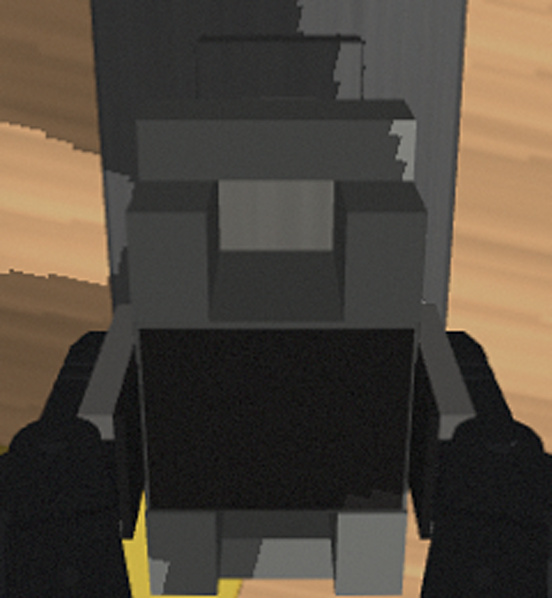

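View pics/s5c.png

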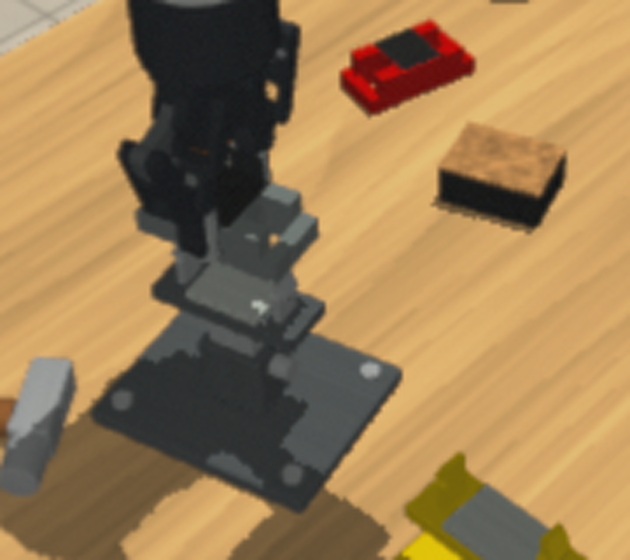

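The pad hangs square over the stand, but its end bar hides the hooks. I'll back off 100 mm along the stand's x axis for a close view of hooks and pad together.

```bash
python3 -m creep '[[[30,-0.029,-0.007,0,0.2],[30,-0.058,-0.013,0,0.4],[30,-0.083,-0.019,0,0.4],[30,-0.0975,-0.0225,0,0.4],[30,-0.0975,-0.0225,0,0.4],[30,-0.0975,-0.0225,0,0.4],[30,-0.0975,-0.0225,0,0.4]]]'
python3 - <<'E'
from h import *
s=state();print(s['tool_pos'],np.degrees(np.arctan2(s['tcp_rot'][1][0],s['tcp_rot'][0][0])),s['qvel'])
np.save('ci6.npy',camera_info('wrist'),allow_pickle=True);np.save('s6.npy',s,allow_pickle=True);im=snap('wrist','w6')
cv2.imwrite('pics/w6c.png',cv2.resize(im[0:440,200:450,::-1],None,fx=1.36,fy=1.36,interpolation=cv2.INTER_CUBIC))
E
```

```text
clock: 6.85
tool_pos: [454.9, 129.1, 142.1]
tcp_rot: [[0.973, 0.23, 0.003], [0.23, -0.973, 0.0], [0.003, 0.0, -1.0]]
force: [0.0, 0.1, -2.2]
width: 42.8
finger_force: 62.0
[454.92407539 129.07245782 142.10260405] 13.282079192078843 [ 0.00686469  0.9452464  -0.34161088 -0.04472558  0.08483852 -0.0217354 ]
```

View pics/w6.png

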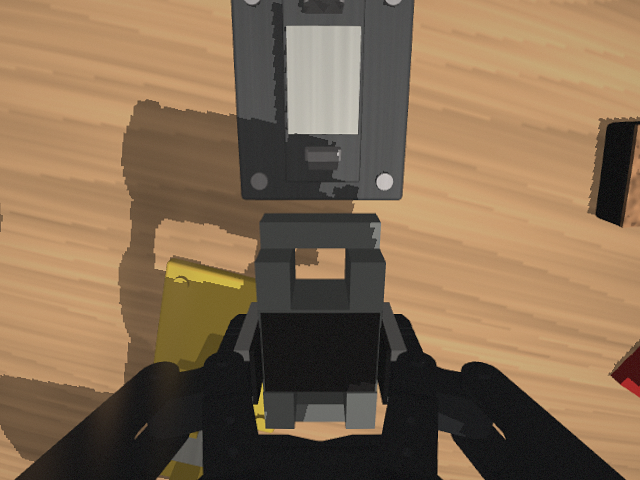

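Close view: the plate's corners are at about (286,26), (361,26), (358,134) and (287,134), and the rear hook tip is at (322,155). I'll fit plate and pad with the same camera so that calibration bias cancels.

```bash
cat > fit2.py <<'E'
from h import *
from scipy.optimize import least_squares
def L(n): return np.load(n,allow_pickle=True).item()
ci4,ci6,s=L('ci4.npy'),L('ci6.npy'),L('s6.npy')
def gray(n): return cv2.cvtColor(cv2.imread(n),cv2.COLOR_BGR2GRAY)
def sub(g,c,w=3): return cv2.cornerSubPix(g,np.array(c,np.float32).reshape(-1,1,2),(w,w),(-1,-1),(3,50,.01)).reshape(-1,2)
g4,g6=gray('pics/w4.png'),gray('pics/w6.png')
A=sub(g6,[[286,26],[361,26],[358,134],[287,134]]); B=sub(g4,[[303,95],[353,95],[352,166]])
PL=np.array([[24,17],[24,-17],[-24,-17],[-24,17]])
def W(p,Q,z):
    c,s_=np.cos(p[2]),np.sin(p[2]);return np.c_[p[0]+c*Q[:,0]-s_*Q[:,1],p[1]+s_*Q[:,0]+c*Q[:,1],np.zeros(len(Q))+z]
def fit(f,x0):
    r=least_squares(f,x0,x_scale=[1,1,.01,1]);print(np.round(r.x,2),np.round(np.degrees(r.x[2]),2),'res',np.round(r.fun,1));return r.x
print(A.round(1).tolist())
f6=lambda p:(proj('',W(p,PL,p[3]),ci6)-A).ravel()
f4=lambda p:(proj('',W(p,PL[:3],p[3]),ci4)-B).ravel()
x0=[551,151,.23,95]
print('w6');p=fit(f6,x0);print('w4');fit(f4,x0);print('both');q=fit(lambda p:np.r_[f6(p),f4(p)],x0)
P=sub(g6,[[259,222],[380,222],[255.5,262],[385.5,262]]);print(P.round(1).tolist())
PP=np.array([[46,22],[46,-22],[36,22],[36,-22]]);h=np.array([14,14,28,28])
print('pad');t=s['tool_pos']
k=fit(lambda p:(proj('',W(p,PP,p[3]+h),ci6)-P).ravel(),[t[0],t[1],.23,t[2]-2])
for n,v in(('w6',p),('both',q)): print(n,'move pad->stand',v[:2]-k[:2],'yaw',np.degrees(v[2]-k[2]),'dz under->home',v[3]-1-k[3])
print('pad rel tool',k[:2]-t[:2],k[3]-t[2])
E
python3 fit2.py
```

```text
[[285.5, 25.799999237060547], [360.5, 25.899999618530273], [357.3999938964844, 133.5], [287.5, 133.5]]
w6
[5.5200e+02 1.5158e+02 2.3000e-01 9.5330e+01] 13.15 res [ 0.  -0.1 -0.1  0.  -0.   0.1  0.1 -0. ]
w4
[5.5177e+02 1.5132e+02 2.3000e-01 9.4920e+01] 13.24 res [-0.1  0.   0.1  0.  -0.  -0. ]
both
[5.5193e+02 1.5152e+02 2.3000e-01 9.5560e+01] 13.14 res [ 0.1 -0.  -0.   0.1  0.1  0.3  0.2  0.2 -0.3 -0.4  0.  -0.3 -0.2 -0.2]
[[258.8999938964844, 221.10000610351562], [380.29998779296875, 221.60000610351562], [254.10000610351562, 260.5], [385.5, 262.0]]
pad
[4.5585e+02 1.3075e+02 2.2000e-01 1.3967e+02] 12.83 res [ 0.1 -0.2  0.3  0.2 -0.1  0.3 -0.3 -0.3]
w6 move pad->stand [96.1576882  20.82802675] yaw 0.3240806971413896 dz under->home -45.34589949577952
both move pad->stand [96.08424726 20.77345702] yaw 0.3131410500701962 dz under->home -45.11665015864352
pad rel tool [0.92248169 1.6753323 ] -2.428499513754616
```

```bash
python3 -m creep '[[[30,0.03,0.0065,0,0],[30,0.06,0.013,0,0],[30,0.083,0.018,0,0],[30,0.0975,0.021,0,0],[30,0.0975,0.021,-0.005,0],[30,0.0975,0.021,-0.01,0],[30,0.0975,0.021,-0.013,0],[30,0.0975,0.021,-0.013,0]]]'
python3 -m creep '[[[30,0,0,0,0],[30,0,0,0,0],[30,0,0,0,0],[30,0,0,0,0]]]'; python3 -c "
from h import *
for i in range(3):
  read_camera('side'); s=state();print(s['tool_pos'],s['force'],np.degrees(np.arctan2(s['tcp_rot'][1][0],s['tcp_rot'][0][0])))"
```

```text
clock: 7.57
tool_pos: [549.5, 149.7, 127.0]
tcp_rot: [[0.973, 0.23, -0.003], [0.23, -0.973, -0.001], [-0.003, -0.0, -1.0]]
force: [-0.1, -0.1, -1.5]
width: 43.1
finger_force: 62.1
clock: 7.9
tool_pos: [551.0, 149.9, 128.7]
tcp_rot: [[0.973, 0.23, 0.001], [0.23, -0.973, 0.0], [0.001, 0.0, -1.0]]
force: [-0.3, -0.1, -0.6]
width: 43.0
finger_force: 62.1
[551.01916796 149.84621654 128.69634743] [-0.10603888 -0.05641912 -0.9374514 ] 13.279211038793783
[551.04029273 149.84800767 128.65924326] [ 0.01614316  0.43932746 -1.26462351] 13.282447054222105
[551.01197746 149.86254507 128.54593266] [-0.26242951  0.63329198 -1.58709595] 13.284072360337257
```

```bash
python3 -m creep '[[[30,0,0,-0.001,0],[30,0,0,-0.002,0],[30,0,0,-0.003,0],[30,0,0,-0.004,0],[30,0,0,-0.005,0],[30,0,0,-0.006,0]]]'
python3 -m creep '[[[30,0,0,-0.001,0],[30,0,0,-0.002,0],[30,0,0,-0.002,0]]]'
```

```text
clock: 8.55
tool_pos: [551.0, 149.9, 122.1]
tcp_rot: [[0.973, 0.23, -0.0], [0.23, -0.973, -0.0], [-0.0, 0.0, -1.0]]
force: [0.7, -0.4, -1.1]
width: 43.0
finger_force: 62.1
clock: 8.8
tool_pos: [550.9, 149.9, 120.1]
tcp_rot: [[0.973, 0.23, -0.0], [0.23, -0.973, -0.0], [-0.0, 0.0, -1.0]]
force: [-0.8, 1.4, -0.9]
width: 42.6
finger_force: 62.1
```

No contact force with the underside about 3 mm below the estimated tip level, so the hooks have entered the windows. I'll keep going down slowly.

```bash
for i in 1; do python3 -m creep '[[[30,0,0,-0.0006,0],[30,0,0,-0.0012,0],[30,0,0,-0.0018,0],[30,0,0,-0.0024,0],[30,0,0,-0.003,0]]]'; done | grep -E 'clock|pos|force'
python3 -m creep '[[[30,0,0,-0.0005,0],[30,0,0,-0.001,0],[30,0,0,-0.0015,0],[30,0,0,-0.002,0]]]' | grep -E 'clock|pos|force'
```

```text
clock: 9.22
tool_pos: [551.4, 149.9, 117.8]
force: [-0.5, 0.4, 4.2]
finger_force: 62.4
clock: 9.55
tool_pos: [551.5, 149.9, 115.9]
force: [-0.0, -0.3, 6.7]
finger_force: 62.8
```

```bash
python3 -m creep '[[[30,0,0,-0.0005,0],[30,0,0,-0.001,0],[30,0,0,-0.0015,0],[30,0,0,-0.002,0]]]' | grep -E 'clock|pos|force'
python3 -m creep '[[[30,0,0,-0.0005,0],[30,0,0,-0.001,0],[30,0,0,-0.0015,0],[30,0,0,-0.002,0]]]' | grep -E 'clock|pos|force'
```

```text
clock: 9.88
tool_pos: [551.8, 150.0, 114.6]
force: [-1.1, -0.5, 9.8]
finger_force: 63.4
clock: 10.22
tool_pos: [551.0, 149.9, 111.2]
force: [-0.1, 0.7, 2.1]
finger_force: 62.7
```

```bash
python3 -m creep '[[[30,0,0,-0.0005,0],[30,0,0,-0.001,0],[30,0,0,-0.0015,0],[30,0,0,-0.002,0]]]' | grep -E 'clock|pos|force'
```

```text
clock: 10.55
tool_pos: [550.9, 149.9, 109.2]
force: [-0.7, 0.7, 2.7]
finger_force: 62.7
```

```bash
python3 -m creep '[[[30,0,0,-0.0008,0],[30,0,0,-0.0016,0],[30,0,0,-0.0024,0],[30,0,0,-0.0032,0],[30,0,0,-0.004,0],[30,0,0,-0.0048,0],[30,0,0,-0.0056,0],[30,0,0,-0.0064,0]]]' | grep -E 'clock|pos|force'
python3 -m creep '[[[30,0,0,-0.0006,0],[30,0,0,-0.0012,0],[30,0,0,-0.0018,0],[30,0,0,-0.0024,0]]]' | grep -E 'clock|pos|force'
python3 -m creep '[[[30,0,0,-0.0005,0],[30,0,0,-0.001,0],[30,0,0,-0.0015,0],[30,0,0,-0.002,0]]]' | grep -E 'clock|pos|force'
```

```text
clock: 11.22
tool_pos: [551.0, 149.9, 102.9]
force: [-0.5, 0.2, 3.0]
finger_force: 62.7
clock: 11.55
tool_pos: [550.9, 149.9, 100.4]
force: [0.4, 0.3, -0.5]
finger_force: 62.5
clock: 11.88
tool_pos: [550.7, 149.8, 98.6]
force: [-2.6, -0.5, 4.4]
finger_force: 62.5
```

```bash
python3 -m creep '[[[30,0,0,-0.0004,0],[30,0,0,-0.0008,0],[30,0,0,-0.0012,0],[30,0,0,-0.0012,0]]]' | grep -E 'clock|pos|force'
python3 -m creep '[[[30,0,0,-0.0004,0],[30,0,0,-0.0008,0],[30,0,0,-0.0008,0]]]' | grep -E 'clock|pos|force'
```

```text
clock: 12.22
tool_pos: [550.7, 149.8, 97.8]
force: [-4.0, -1.0, 6.2]
finger_force: 62.9
clock: 12.47
tool_pos: [550.8, 149.8, 97.3]
force: [-4.0, -1.1, 9.1]
finger_force: 63.1
```

```bash
python3 -m creep '[[[30,0,0,-0.0004,0],[30,0,0,-0.0008,0],[30,0,0,-0.0008,0],[30,0,0,-0.0008,0]]]' | grep -E 'clock|pos|force'
python3 -m creep '[[[30,0,0,-0.0004,0],[30,0,0,-0.0008,0],[30,0,0,-0.0008,0],[30,0,0,-0.0008,0]]]' | grep -E 'clock|pos|force'
```

```text
clock: 12.8
tool_pos: [550.8, 149.8, 96.8]
force: [-4.8, -2.0, 10.8]
finger_force: 63.4
clock: 13.13
tool_pos: [550.8, 149.8, 96.3]
force: [-5.8, -0.6, 13.6]
finger_force: 63.6
```

The vertical slope of 4 N/mm is the lift plate's, so the pad is below home level. The −5 N along x means the pad is rubbing one hook, so I'll relieve it with a small shift.

```bash
python3 -m creep '[[[30,-0.0004,-0.0001,0,0],[30,-0.0008,-0.0002,0,0],[30,-0.0008,-0.0002,0,0],[30,-0.0008,-0.0002,0,0]]]' | grep -E 'clock|pos|rot|force'
python3 -m creep '[[[30,-0.0004,-0.0001,0,0],[30,-0.0008,-0.0002,0,0],[30,-0.0008,-0.0002,0,0],[30,-0.0008,-0.0002,0,0]]]' | grep -E 'clock|pos|rot|force'
python3 -c "
from h import *
s=state();print(s['tool_pos'],s['force'],s['torque'])"
```

```text
clock: 13.47
tool_pos: [550.8, 149.8, 96.6]
tcp_rot: [[0.973, 0.23, 0.002], [0.23, -0.973, 0.0], [0.002, 0.0, -1.0]]
force: [-3.8, -0.4, 11.5]
finger_force: 63.6
clock: 13.8
tool_pos: [550.8, 149.8, 96.7]
tcp_rot: [[0.973, 0.23, 0.004], [0.23, -0.973, 0.001], [0.004, 0.0, -1.0]]
force: [-1.1, 0.1, 10.4]
finger_force: 63.6
[550.75567109 149.81880862  96.73179636] [-1.12991414  0.06282089 10.37537465] [ 0.02563417  0.31073422 -0.01907471]
```

```bash
python3 -m creep '[[[30,0,0,0.0005,0],[30,0,0,0.001,0],[30,0,0,0.0015,0],[30,0,0,0.0015,0]]]' | grep -E 'clock|pos|force'
python3 -m creep '[[[30,0,0,0.0005,0],[30,0,0,0.001,0],[30,0,0,0.0015,0],[30,0,0,0.0015,0]]]' | grep -E 'clock|pos|force'
python3 -m creep '[[[30,0,0,0.0005,0],[30,0,0,0.001,0],[30,0,0,0.001,0]]]' | grep -E 'clock|pos|force'
```

```text
clock: 14.13
tool_pos: [550.7, 149.8, 97.8]
force: [0.3, 0.8, 6.1]
finger_force: 63.3
clock: 14.47
tool_pos: [550.6, 149.7, 98.5]
force: [2.7, 1.5, 3.5]
finger_force: 62.6
clock: 14.72
tool_pos: [549.8, 149.5, 98.7]
force: [4.2, 2.2, -0.3]
finger_force: 62.1
```

```bash
python3 -m creep '[[[30,0.0006,0.0001,0.0007,0],[30,0.0012,0.0003,0.0014,0],[30,0.0012,0.0003,0.0014,0],[30,0.0012,0.0003,0.0014,0]]]' | grep -E 'clock|pos|force'
python3 -c "
from h import *
im=snap('wrist','w7');cv2.imwrite('pics/w7c.png',cv2.resize(im[150:450,190:450,::-1],None,fx=2,fy=2,interpolation=cv2.INTER_CUBIC))"
```

```text
clock: 15.05
tool_pos: [549.7, 149.5, 99.0]
force: [3.7, 1.4, -12.8]
finger_force: 62.4
```

View pics/w7c.png

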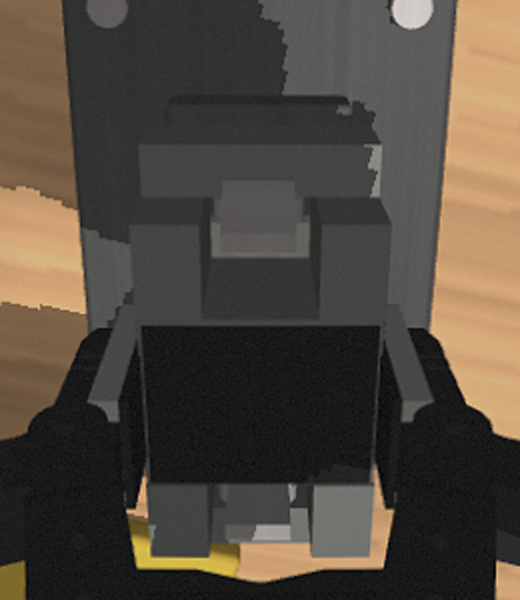

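The front hook's barb sits over the end bar at crop (260,205), and a 12.8 N upward pull didn't lift the pad. I'll press once more, return to neutral and release.

```bash
python3 -m creep '[[[30,0,0,-0.001,0],[30,0,0,-0.002,0],[30,0,0,-0.003,0],[30,0,0,-0.004,0],[30,0,0,-0.004,0],[30,0,0,-0.004,0]]]' | grep -E 'clock|pos|rot|force'
python3 -m creep '[[[30,0,0,-0.0005,0],[30,0,0,-0.001,0],[30,0,0,-0.001,0],[30,0,0,-0.001,0]]]' | grep -E 'clock|pos|rot|force'
python3 -m creep '[[[30,0,0,0.001,0],[30,0,0,0.002,0],[30,0,0,0.003,0],[30,0,0,0.003,0],[30,0,0,0.003,0]]]' | grep -E 'clock|pos|rot|force'
```

```text
clock: 15.6
tool_pos: [550.2, 149.6, 97.7]
tcp_rot: [[0.973, 0.23, -0.0], [0.23, -0.973, -0.0], [-0.0, 0.0, -1.0]]
force: [-4.7, -1.9, 6.1]
finger_force: 64.9
clock: 15.93
tool_pos: [550.1, 149.6, 97.0]
tcp_rot: [[0.973, 0.23, 0.0], [0.23, -0.973, -0.0], [0.0, 0.0, -1.0]]
force: [-4.5, -2.0, 10.2]
finger_force: 65.1
clock: 16.35
tool_pos: [550.3, 149.7, 98.6]
tcp_rot: [[0.973, 0.23, -0.0], [0.23, -0.973, -0.0], [-0.0, 0.0, -1.0]]
force: [-2.4, -0.5, 3.0]
finger_force: 64.2
```

```bash
python3 -m creep '[[[40,0,0,0,0],[60,0,0,0,0],[80,0,0,0,0],[100,0,0,0,0],[100,0,0,0,0],[100,0,0,0,0],[100,0,0,0,0],[100,0,0,0,0]]]' | grep -E 'clock|pos|width|force'
python3 -m creep '[[[100,0,0,0.005,0],[100,0,0,0.02,0],[100,0,0,0.05,0],[100,-0.02,-0.005,0.085,0],[100,-0.05,-0.012,0.105,0],[100,-0.075,-0.018,0.11,0],[100,-0.075,-0.018,0.11,0],[100,-0.075,-0.018,0.11,0]]]' | grep -E 'clock|pos|force'
python3 -c "
from h import *
np.save('ci8.npy',camera_info('wrist'),allow_pickle=True)
im=snap('wrist','w8');cv2.imwrite('pics/w8c.png',cv2.resize(im[0:300,200:460,::-1],None,fx=2,fy=2,interpolation=cv2.INTER_CUBIC))"
```

```text
clock: 17.02
tool_pos: [550.6, 149.8, 98.3]
force: [-0.6, 0.0, 0.1]
width: 85.3
finger_force: 0.0
clock: 17.68
tool_pos: [475.3, 131.7, 209.6]
force: [0.4, 0.3, -0.6]
finger_force: 0.0
```

View pics/w8c.png

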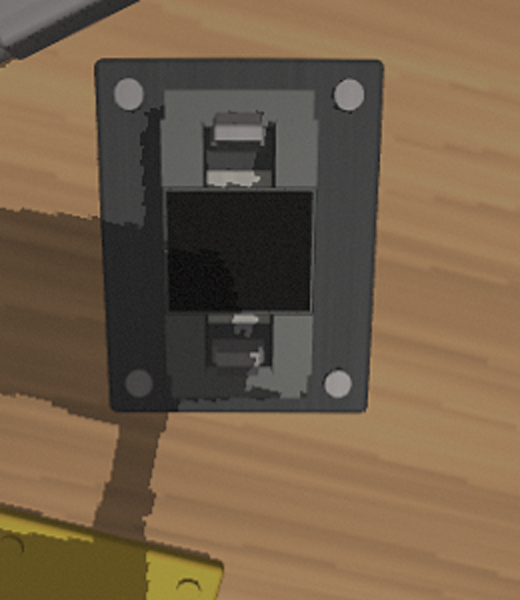

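The pad sits square, with the front hook at crop (238,125) and the rear at (238,355). I'll check both hook positions against the model.

```bash
python3 - <<'E'
from h import *
ci=np.load('ci8.npy',allow_pickle=True).item()
c,s=np.cos(np.radians(13.15)),np.sin(np.radians(13.15))
H=95
def pt(x,y,z): return [552+c*x-s*y,151.5+s*x+c*y,H+z]
for n,p in {'a bar in':(36,0,14),'a nose':(39,0,16),'a tip out':(34,0,27),'a tip in':(30,0,27),'b bar in':(-36,0,14),'b nose':(-39,0,16),'b tip out':(-34,0,27),'b tip in':(-30,0,27),'a nose bent':(36,0,16),'b nose bent':(-36,0,16),'blk +':(18,0,28),'blk -':(-18,0,28),'pad+':(46,0,14),'pad-':(-46,0,14)}.items():
    u,v=proj('',pt(*p),ci)[0]; print(n,round((u-200)*2),round(v*2))
im=cv2.imread('pics/w8.png'); cv2.imwrite('pics/w8d.png',np.hstack([cv2.resize(im[45:95,290:345],None,fx=7,fy=9,interpolation=2),cv2.resize(im[155:205,290:345],None,fx=7,fy=9,interpolation=2)]))
E
```

```text
a bar in 237 124
a nose 237 112
a tip out 237 125
a tip in 237 140
b bar in 237 364
b nose 237 374
b tip out 237 364
b tip in 237 351
a nose bent 237 123
b nose bent 237 365
blk + 237 184
blk - 237 311
pad+ 237 88
pad- 237 394
```

View pics/w8d.png

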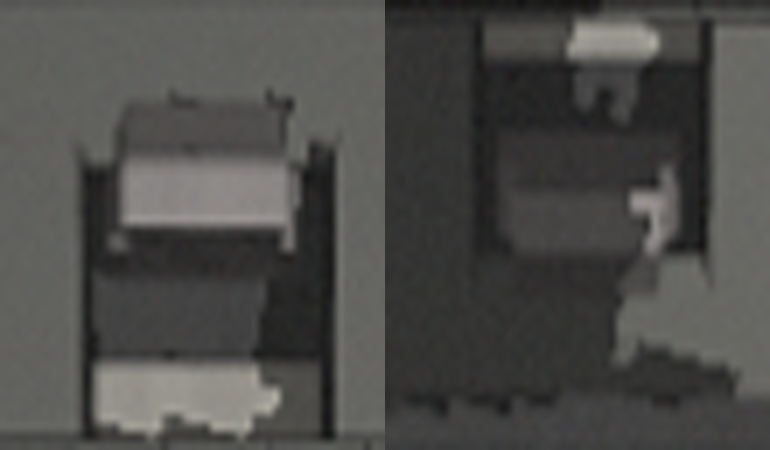

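Both hook tips lie where the model puts upright hooks: front tip at 124–141 (predicted 125–140), rear at 352–367 (predicted 351–364). The front nose is visible over its bar at row 112. The pad is home, so I'm handing in.

```bash
python3 -c "
from cell import *
print(hand_in())"
```

```text
the job is handed in; nothing more can be done
None
```

I refitted the grey heel pad on the dark stand, let go of it and handed the job in; both hooks look clicked over its ends in the last picture, and the highest pressing force I read was about 14 N.

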